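Pile the delivered cartons and scan the top label

TASK

Book in the delivery: pile the two smaller cartons, labels up, squarely on the slightly larger one, which lies nearest the scanner, all edges in line with long side over long side, and let go of the pile. Then draw the barcode scanner straight up out of its charging cradle, tip its nose down so that it looks at a slant (about 45 degrees) onto the middle of the top carton's label from about 10 to 12 cm, and finish still holding it there, steady and clear of everything, as if reading the label. Leave the other things on the bench where they lie.

Things in the scene. Friction and masses are not known exactly. Their poses are not given: they have to be found in the camera images.
- carton_c: the slightly larger carton, black with a blue stripe, always the one nearest the cradle, 50 (x) x 68 (y) x 28 (z) mm, 0.12 kg, loose; origin at the centre of its underside; lies flat, label up. It is the base of the pile and may stay where it lies
- carton_a: smaller black carton, 46 (x) x 66 (y) x 26 (z) mm, 0.12 kg, loose, lies flat, label up; origin at the centre of its underside; grip it across its 46 mm side (x). Alike carton_b; either may be on top
- carton_b: smaller black carton, the same size and form as carton_a: 46 (x) x 66 (y) x 26 (z) mm, 0.12 kg, loose, flat, label up; origin at the centre of its underside
- label_a (a point): middle of the white barcode sticker on carton_a: the centre of its upper face, 26 mm above its origin
- label_b (a point): middle of the white barcode sticker on carton_b: the centre of its upper face, 26 mm above its origin
- scanner: pistol-shaped barcode scanner, 0.2 kg, standing upright in the cradle. Origin: centre of the underside of its handle; z up along the handle; it looks along +x. Black handle 34 (x) x 28 (y) mm, z = 0 to 90; grey head with flat sides, 46 mm wide in y, x = -32 to 54, z = 90 to 130 (a ridge 30 mm wide rises to 134); black nose at the front, 60 mm wide, x = 50 to 68, z = 87 to 133
- scanner_grip (a point): point in the scanner's head where it is best gripped, from above across the 46 mm width: 8 mm ahead (x) and 110 mm up (z) from the scanner's origin, near the centre of mass
- scanner_window (a point): middle of the scanner's window at the front of the nose, 69 mm ahead (x) and 110 mm up (z) from the scanner's origin; same axes as the scanner: it looks along +x
- cradle: black charging cradle, fixed to the bench; origin: centre of its underside, under the socket. Foot 132 x 92 x 10 mm, x = -58 to 74; socket block 66 x 60 mm, top 54 mm above the bench; upright socket 39 x 33 mm, 44 mm deep, 2.5 mm play a side round the handle, whose underside stands 10 mm above the bench. The scanner faces the cradle's +x; lift it 60 mm straight up to free it
- tape_measure: green-yellow tape measure, 54 x 84 x 31 mm, lying loose; origin at the centre of its underside; to be left alone
- bearing_ring: ball bearing, 34 mm across, 9 mm high, lying loose; origin at the centre of its underside; to be left alone
- sprocket: toothed sprocket, 67 mm across, 8 mm high, lying loose; origin at the centre of its underside; to be left alone
- marker: marker pen, 17 x 135 x 16 mm, along its y, lying loose; origin at the centre of its underside; to be left alone

How it is judged:
By the outcome, as a careful person would: the job done as asked, in the order asked, and still so for the second after the job is handed in, while the arm keeps its last pose, push and grip.
It also fails if it takes over 67 s, if anything falls off the work surface, if the arm or the gripper's body presses on something with over 40 N, if the wrist force passes 120 N, or if a joint passes its speed limit or range.

ROBOT

A 6-joint arm with a two-finger parallel gripper is mounted at the origin on a cart in front of the work surface, level with it; the furniture and walls round the work are solid. World frame = base frame: x ahead of the robot, y to its left, z up, the work surface at z = 0. Lengths are in m, angles in rad, forces in N, time in s.
With the tool pointing down it reaches from about 0.35 to 0.975 m from the base axis. Payload 4.9 kg.
Tool frame: the origin (TCP) lies on the mounting face of the last link; the fingertips stand 173 mm ahead of it and the grasp point (between the pads) lies 155 mm ahead of it (tcp_to_grasp is the distance from the TCP to the grasp point, in m); z points along the fingers, y is the line along which they close (so a half turn about z gives the same grasp; the last joint's range is limited). The gripper opens to 85 mm and grips with 20 to 120 N. Pads are 22 mm wide; open, the fingers measure 114 mm over their backs; the gripper's body (76 mm by 85 mm) begins 54 mm behind the grasp point. The pads swing forward as they close: fully open they stand 13 mm farther back than shut.
Start: joints at [1.196, 0.053, 1.613, -0, 1.476, -0.119], TCP at [0.158, 0.605, 0.405] pointing down, gripper open.
Joint ranges: [-3.01, 3.01], [-1.01, 2.22], [0.06, 2.58], [-1.02, 4.17], [0.09, 2.62], [-3.14, 3.14]. Speed limits (rad/s): [2.57, 2.57, 3.14, 3.14, 3.14, 3.14].

INTERFACE

Orientations are given as a rotation vector (axis times angle).
In Python, from station import get_obs, get_image, calibration, finish_job, tcp_to_grasp gives the robot as it stands. The module is installed in compiled form; this text tells all that it offers.
- The arm moves only by the tool arm_command, never from a script. Its argument "plan" is a list that holds one entry, the list of rows, each a list of 6 numbers: the shift along the tool's x, y, z in cm, then the turn, a rotation vector about the tool's x, y, z in rad. A call has 1 to 12 rows; each row is the pose to reach, as a shift and turn from the pose commanded when the call began, along the tool's axes at that moment; what a row does not reach only later rows make up. A row lasts 1/12 s, in which the tool goes at most 41.7 mm and 7.16 degrees, less where a joint would pass 70% of its speed; a pose out of reach is approached as far as the arm can. A call with a gripper value outside its range is refused whole. "gripper" is the closure, from -1 (fully open) to 1 (shut), set as the call begins (left out, the last holds). The fingers move at their own pace and stop on an object; "force" is the grip in N (left out, the last holds). Time passes only in rows, so rows that repeat a pose let the fingers close. It gives the time, the measured TCP pose, the force, the opening and the grip force at its end, in the units of the state.
- get_obs(): the state, without advancing time (a new reading comes with each control period).
- get_image(name): name is "scene" or "top" or "wrist"; returns (picture, depth): 480x640x3 uint8, blue, green, red; 480x640 float32, m along the optical axis (not along the pixel's ray), 0 where there is no reading.
- calibration(name): a dict with "fx", "fy", "cx", "cy" (pixels), "pose" (4x4, takes a point from camera to world coordinates). Camera axes: x right, y up, looking along -z (the intrinsics and any distortion apply to the point x, -y, -z); pixel columns grow to the right and rows downward; lengths in m; the calibration is good to about 2 mm. A picture is of the moment at which its call begins: read the wrist's pose just before it. calibration takes no time and is no camera call; for the wrist camera it gives the pose at the moment of the call.
- finish_job(): hands the job in; it is judged then, once.
The state is a dict: "t": time; "q": joint angles; "dq": joint speeds; "effort": joint torques, N m; "tool_pos": TCP position; "tool_rot": TCP orientation; "contact_force": force on the tool from outside, world axes, zero at the start; "wrist_torque": the same for the moment, N m; "opening": finger opening in m; "grip_force": force on a finger pad.
Only numpy, scipy, OpenCV 4.12 (cv2) and the standard library are available. Lean on these libraries where they do the work, as an engineer would, in place of code of your own. Each camera call takes 0.05 s, during which the arm holds its last target. There are 200 camera calls.

## Working session

There is one attempt and no reset: what is moved stays moved. The work goes in short steps, Python scripts to look and compute and a tool call to move; the robot and the scene stay as the last step left them, time stands still between calls to the robot, and variables do not carry over. Pictures are saved under pics/ and viewed, at most 10 in all, crops included, and the job is handed in when it is done.

Besides the shell and the picture viewer there is one more tool, called after "Emit:" as name(argument=value, ...), one argument or row to a line, values as JSON. arm_command: Moves the arm, as the interface text tells. Its arguments: {"type":"object","properties":{"plan":{"type":"array"},"gripper":{"type":"number"},"force":{"type":"number"}},"required":["plan"]}

```bash
mkdir -p pics
cat > h.py <<'E'
import numpy as np, cv2
from scipy.spatial.transform import Rotation as R
from station import *
def cap(name):
    c=calibration(name); im,d=get_image(name); return im,d,c
def cloud(d,c):
    v,u=np.mgrid[0:480,0:640]
    p=np.stack([(u-c['cx'])/c['fx']*d,-(v-c['cy'])/c['fy']*d,-d],-1)
    T=np.array(c['pose']); return p@T[:3,:3].T+T[:3,3]
def ray(u,v,c,z):
    T=np.array(c['pose']); r=T[:3,:3]@np.array([(u-c['cx'])/c['fx'],-(v-c['cy'])/c['fy'],-1])
    o=T[:3,3]; return o+r*(z-o[2])/r[2]
E
python3 - <<'E'
from h import *
print(get_obs(),tcp_to_grasp)
for n in("top","scene"):
    im,d,c=cap(n); print({k:(v if k!='pose' else np.round(v,3).tolist()) for k,v in c.items()})
    cv2.imwrite(f'pics/{n}0.png',im); np.savez(f'{n}0.npz',im=im,d=d)
E
```

```text
{'t': 0.0, 'q': array([ 1.19600535e+00,  5.33591355e-02,  1.61425946e+00,  1.34089623e-06,
        1.47598092e+00, -1.19039206e-01]), 'dq': array([-0.0004554 ,  0.00294568,  0.00082133,  0.00101365, -0.00188158,
       -0.00103338]), 'effort': array([-1.01253336e-03, -3.93684840e+01, -3.70175064e+01, -1.62149977e-04,
        6.94793242e-03,  7.90048603e-06]), 'tool_pos': array([0.15803628, 0.60442362, 0.40348188]), 'tool_rot': array([-4.00577248e-01, -3.11545231e+00,  3.05577377e-03]), 'contact_force': array([-0.59988547,  0.89758135,  0.25185317]), 'wrist_torque': array([-0.00792264,  0.01667525, -0.0033389 ]), 'grip_force': 0.0, 'opening': 0.08561750973589109} 0.1547
{'fx': 559.1159196958673, 'fy': 559.1159196958673, 'cx': 326.2309842724448, 'cy': 238.74253428721485, 'pose': [[-0.029, 0.98, -0.199, 0.233], [-0.999, -0.032, -0.009, 0.037], [-0.016, 0.199, 0.98, 1.393], [0.0, 0.0, 0.0, 1.0]]}
{'fx': 491.67005644520236, 'fy': 491.67005644520236, 'cx': 320.9054527695587, 'cy': 241.9515080890359, 'pose': [[0.7, 0.373, -0.609, -0.186], [-0.714, 0.341, -0.612, -0.67], [-0.021, 0.863, 0.505, 0.687], [0.0, 0.0, 0.0, 1.0]]}
```

View pics/top0.png

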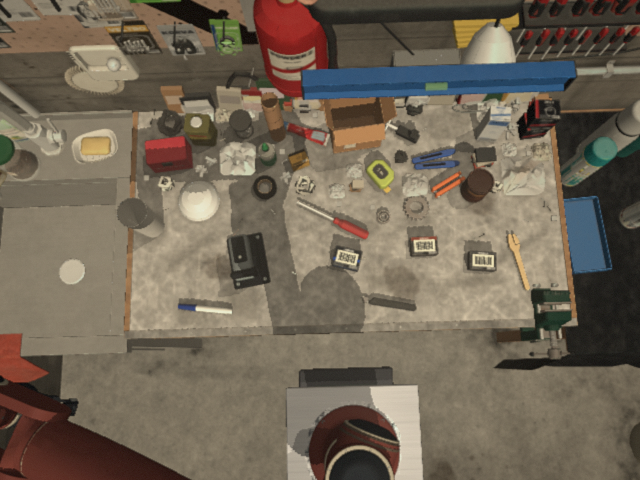

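View pics/scene0.png

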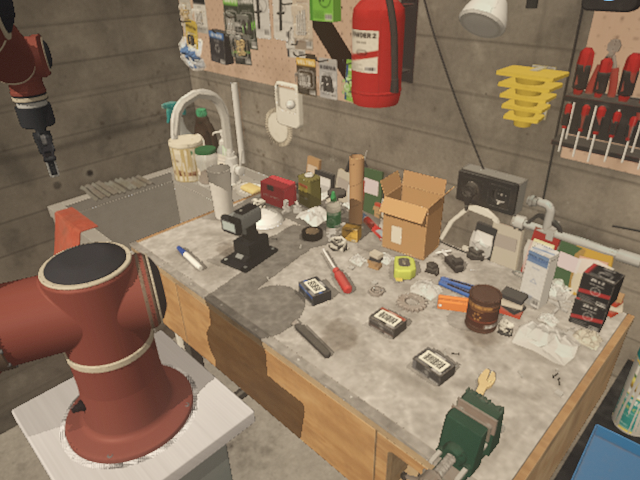

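The top view shows carton c (blue stripe) at about (346,258), the smaller cartons at (423,246) and (482,261), and the scanner in its cradle at (248,260). The scene view agrees: cartons at (315,290), (387,321) and (434,364), scanner at (240,220).

```bash
cat >> h.py <<'E'
def rect(pts):
    (cx,cy),(w,h),a=cv2.minAreaRect(pts.astype(np.float32))
    # angle of long side
    if w<h: w,h,a=h,w,a+90
    return np.round([cx,cy,w,h,(a+90)%180-90],4)
E
python3 - <<'E'
from h import *
z=np.load('top0.npz'); im,d=z['im'],z['d']; c=calibration('top'); P=cloud(d,c)
for n,(u,v),zt in(('c',(346,258),.028),('m',(423,246),.026),('r',(482,261),.026)):
    w=np.s_[v-25:v+25,u-28:u+28]; p=P[w]; m=(p[...,2]>zt-.009)&(p[...,2]<zt+.012)
    print(n,'depth',rect(p[m][:,:2]),np.median(p[m][:,2]),m.sum())
    g=im[w].min(-1); mk=(g>120).astype(np.uint8); k,l,s,ce=cv2.connectedComponentsWithStats(mk)
    mk2=cv2.morphologyEx((g>110).astype(np.uint8),cv2.MORPH_CLOSE,np.ones((3,3)))
    cs,_=cv2.findContours(mk2,0,2)
    for q in cs:
        if 60<cv2.contourArea(q)<800:
            pts=np.array([ray(x+u-28,y+v-25,c,zt)[:2] for x,y in q[:,0]]); print('  lab',rect(pts))
u,v=248,260; w=np.s_[v-55:v+45,u-45:u+45]; p=P[w]
for lo,hi in((.003,.018),(.045,.06),(.12,.16)):
    m=(p[...,2]>lo)&(p[...,2]<hi); print(lo,rect(p[m][:,:2]),m.sum(), p[m].mean(0))
E
```

```text
c depth [ 4.84800e-01 -7.10000e-03  1.01300e-01  6.86000e-02 -1.76647e+01] 0.028377760628625515 597
  lab [4.61600e-01 1.20000e-03 5.37000e-02 4.23000e-02 7.19839e+01]
  lab [ 0.4604 -0.0323  0.1234  0.064  -2.6304]
  lab [4.82300e-01 2.76000e-02 8.72000e-02 8.33000e-02 8.84877e+01]
m depth [ 4.86100e-01 -1.92700e-01  6.69000e-02  4.74000e-02 -8.85993e+01] 0.026461886932765966 507
r depth [ 4.44000e-01 -3.33700e-01  6.78000e-02  4.69000e-02  8.51204e+01] 0.02650089812614498 527
0.003 [ 0.4827  0.2516  0.2559  0.2289 -1.2588] 1783 [0.479349   0.24542304 0.00687643]
0.045 [ 0.4833  0.2278  0.0786  0.0148 10.9044] 177 [0.48141366 0.2273917  0.05411511]
0.12 [0.4545 0.2448 0.101  0.0581 8.5552] 938 [0.45027761 0.24425833 0.14046882]
```

```bash
cat >> h.py <<'E'
def go(gp,yaw,tilt=None,tg=tcp_to_grasp,o=None):
    """shift(cm)/turn so grasp point is at gp, tool down, closing axis(tool y) at yaw deg (mod 180, nearest)"""
    o=o or get_obs(); Rc=R.from_rotvec(o['tool_rot']); best=None
    for k in(0,180):
        y=np.radians(yaw+k); Y=np.array([np.cos(y),np.sin(y),0]); Z=np.array([0,0,-1.]); X=np.cross(Y,Z)
        Rt=R.from_matrix(np.stack([X,Y,Z],1)); rv=(Rc.inv()*Rt).as_rotvec()
        if best is None or np.linalg.norm(rv)<np.linalg.norm(best[1]): best=(Rt,rv)
    Rt,rv=best; p=np.array(gp)-tg*Rt.as_matrix()[:,2]
    print('shift cm',np.round(Rc.inv().apply(p-o['tool_pos'])*100,2),'turn',np.round(rv,3)); return Rt,p
def say():
    o=get_obs(); M=R.from_rotvec(o['tool_rot']).as_matrix()
    print('t',o['t'],'q',np.round(o['q'],2),'pos',np.round(o['tool_pos'],4),'X',np.round(M[:,0],3),'Y',np.round(M[:,1],3),'Z',np.round(M[:,2],3),'F',np.round(o['contact_force'],1),'open',round(o['opening'],4),'grip',round(o['grip_force'],1))
    print('grasp',np.round(o['tool_pos']+M[:,2]*tcp_to_grasp,4),'yawY',np.degrees(np.arctan2(M[1,1],M[0,1])))
E
python3 - <<'E'
from h import *
z=np.load('top0.npz'); im,d=z['im'],z['d']; c=calibration('top'); P=cloud(d,c)
p=P[205:305,203:293]; q=p[(p[...,2]>.12)&(p[...,2]<.16)]
a=np.radians(8.5); e=np.array([np.cos(a),np.sin(a)]); n=np.array([-e[1],e[0]]); x=(q[:,:2]-[.4545,.2448])@e; y=(q[:,:2]-[.4545,.2448])@n
for b in np.arange(-.05,.05,.01):
    s=(x>=b)&(x<b+.01); print(round(b,2),s.sum(),np.round([y[s].min(),y[s].max(),np.median(q[s,2])],3))
say()
o=get_obs(); M=R.from_rotvec(o['tool_rot']).as_matrix(); C=np.array(calibration('wrist')['pose'])
print('cam in tool',np.round(M.T@C[:3,:3],3).tolist(),np.round(M.T@(C[:3,3]-o['tool_pos']),3))
go([.40,.20,.33],90+8.5)
go([.42,-.27,.25],-5)
E
```

```text
-0.05 141 [-0.029  0.029  0.14 ]
-0.04 100 [-0.029  0.028  0.142]
-0.03 87 [-0.022  0.023  0.139]
-0.02 97 [-0.022  0.025  0.141]
-0.01 88 [-0.022  0.025  0.142]
0.0 86 [-0.021  0.025  0.143]
0.01 93 [-0.021  0.024  0.143]
0.02 86 [-0.021  0.025  0.143]
0.03 87 [-0.021  0.025  0.143]
0.04 66 [-0.02   0.025  0.14 ]
t 0.1 q [ 1.2   0.05  1.61  0.    1.48 -0.12] pos [0.1581 0.6044 0.4036] X [-0.967  0.253  0.   ] Y [ 0.253  0.967 -0.002] Z [-0.001 -0.002 -1.   ] F [-0.1  0.7 -0.3] open 0.0856 grip 0.0
grasp [0.158  0.6042 0.2489] yawY 75.34451234723262
cam in tool [[0.0, 0.946, 0.323], [1.0, -0.0, 0.0], [0.0, 0.323, -0.946]] [0.083 0.    0.03 ]
shift cm [-33.64 -33.02  -8.06] turn [-0.002 -0.001 -0.404]
shift cm [-4.747e+01 -7.797e+01  2.000e-02] turn [-2.000e-03  1.000e-03  1.402e+00]
```

Run:
```python
from h import *
from h import go
Rt,p=go([.45,.08,.25],-15)
o=dict(tool_pos=p,tool_rot=Rt.as_rotvec()); go([.465,-.22,.25],-3,o=o)
```

```text
shift cm [-4.151e+01 -4.335e+01 -4.000e-02] turn [-1.000e-03 -2.000e-03 -1.565e+00]
shift cm [28.59 -9.21  0.  ] turn [ 0.    -0.    -0.209]
```

Emit:
arm_command(
  plan=[
    [[-41.5,-43.4,0,0,0,1.576],[-41.5,-43.4,0,0,0,1.576],[-41.5,-43.4,0,0,0,1.576],[-41.5,-43.4,0,0,0,1.576],[-41.5,-43.4,0,0,0,1.576],[-41.5,-43.4,0,0,0,1.576],[-41.5,-43.4,0,0,0,1.576],[-41.5,-43.4,0,0,0,1.576],[-41.5,-43.4,0,0,0,1.576],[-41.5,-43.4,0,0,0,1.576],[-41.5,-43.4,0,0,0,1.576],[-41.5,-43.4,0,0,0,1.576]],
  ],
)

```text
t: 1.1
tool_pos: [0.4012, 0.1656, 0.4045]
tool_rot: [2.423, 1.999, 0.0]
contact_force: [0.7, 0.5, 0.5]
opening: 0.0853
grip_force: 0.0
```

```bash
sed -i 's/for k in(0,180)/for k in(0,)/' h.py
python3 - <<'E'
from h import *
say()
go([.45,.08,.25],-15)
E
```

```text
t 1.1 q [ 0.22 -0.43  2.03  0.    1.54  0.41] pos [0.4012 0.1656 0.4045] X [0.19  0.982 0.   ] Y [ 0.982 -0.19   0.   ] Z [ 0.  0. -1.] F [0.7 0.5 0.5] open 0.0853 grip 0.0
grasp [0.4012 0.1657 0.2498] yawY -10.947572369899007
shift cm [-7.48  6.42 -0.02] turn [ 0.    -0.     0.071]
```

Emit:
arm_command(
  plan=[
    [[-7.5,6.4,0,0,0,0.07],[-7.5,6.4,0,0,0,0.07],[-7.5,6.4,0,0,0,0.07],[-7.5,6.4,0,0,0,0.07]],
  ],
)

```text
t: 1.43
tool_pos: [0.4512, 0.0793, 0.4042]
tool_rot: [2.491, 1.914, -0.002]
contact_force: [-0.4, -0.2, -0.2]
opening: 0.0852
grip_force: 0.0
```

Run:
```python
from h import *
say(); im,d,c=cap('wrist'); cv2.imwrite('pics/w1.png',im); np.savez('w1.npz',im=im,d=d,T=c['pose']); print(c['fx'],c['cx'],c['cy'])
go([.465,-.22,.25],-3)
```

```text
t 1.4333 q [ 0.01 -0.37  1.99 -0.    1.52  0.27] pos [0.4512 0.0793 0.4042] X [ 0.257  0.966 -0.001] Y [ 0.966 -0.257 -0.001] Z [-0.001 -0.001 -1.   ] F [-0.4 -0.2 -0.2] open 0.0852 grip 0.0
grasp [0.4511 0.0792 0.2495] yawY -14.920183838655579
366.26197287144953 317.8943348355907 234.6301152282645
shift cm [-28.71   9.09  -0.07] turn [-0.001 -0.    -0.206]
```

View pics/w1.png

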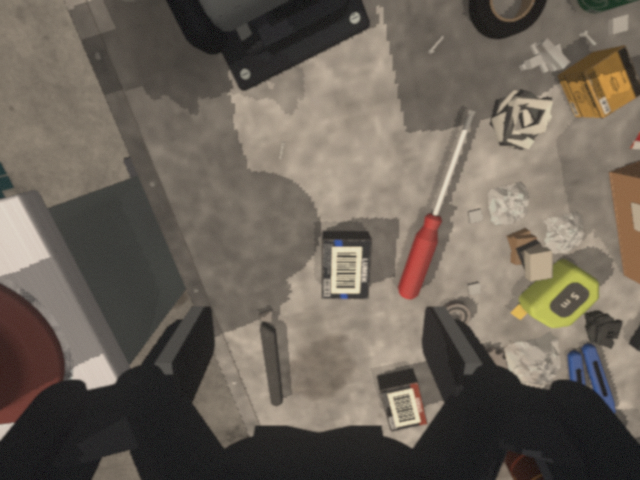

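Wrist view: carton c lies at (346,265) with its label at (347,270), carton m at (405,400), and the cradle foot at the top (300,40).

Emit:
arm_command(
  plan=[
    [[-28.7,9.1,0,0,0,-0.206],[-28.7,9.1,0,0,0,-0.206],[-28.7,9.1,0,0,0,-0.206],[-28.7,9.1,0,0,0,-0.206],[-28.7,9.1,0,0,0,-0.206],[-28.7,9.1,0,0,0,-0.206],[-28.7,9.1,0,0,0,-0.206],[-28.7,9.1,0,0,0,-0.206],[-28.7,9.1,0,0,0,-0.206],[-28.7,9.1,0,0,0,-0.206]],
  ],
)

```text
t: 2.32
tool_pos: [0.4659, -0.2179, 0.4042]
tool_rot: [-2.274, -2.165, -0.001]
contact_force: [0.3, -0.1, -0.2]
opening: 0.0852
grip_force: 0.0
```

```bash
cat >> h.py <<'E'
def boxes(im,d,c,zt,win=None,A=(.0025,.0045)):
    """top faces at height zt: depth band -> components -> rect in world xy"""
    P=cloud(d,c); m=((P[...,2]>zt-.006)&(P[...,2]<zt+.006)&(d>0)).astype(np.uint8)
    if win: k=np.zeros_like(m); k[win]=1; m*=k
    m=cv2.morphologyEx(m,cv2.MORPH_OPEN,np.ones((3,3)))
    n,l,s,ce=cv2.connectedComponentsWithStats(m)
    for i in range(1,n):
        if s[i,4]<300: continue
        cs,_=cv2.findContours((l==i).astype(np.uint8),0,2); q=max(cs,key=cv2.contourArea)[:,0]
        r=rect(np.array([ray(x,y,c,zt)[:2] for x,y in q]))
        if A[0]<r[2]*r[3]<A[1]: print('box px',np.round(ce[i]),'xy LW ang',r,'z',round(float(np.median(P[l==i][:,2])),4))
def labels(im,c,zt,A=(.0006,.0028)):
    g=cv2.morphologyEx(im.min(-1),cv2.MORPH_CLOSE,np.ones((7,7))); m=(g>130).astype(np.uint8)
    for q in cv2.findContours(m,0,2)[0]:
        if cv2.contourArea(q)<300: continue
        r=rect(np.array([ray(x,y,c,zt)[:2] for x,y in q[:,0]]))
        if A[0]<r[2]*r[3]<A[1] and r[2]<.07: print('lab px',np.round(q[:,0].mean(0)),r)
E
python3 - <<'E'
from h import *
z=np.load('w1.npz'); c=calibration('wrist'); c['pose']=z['T']
boxes(z['im'],z['d'],c,.028); labels(z['im'],c,.028)
say(); im,d,c=cap('wrist'); cv2.imwrite('pics/w2.png',im); np.savez('w2.npz',im=im,d=d,T=c['pose'])
boxes(im,d,c,.026); labels(im,c,.026)
E
```

```text
box px [345. 267.] xy LW ang [4.59700e-01 2.70000e-03 6.86000e-02 5.05000e-02 7.50818e+01] z 0.0292
box px [564. 298.] xy LW ang [ 0.676  -0.0912  0.0708  0.0588 40.2947] z 0.0309
box px [403. 405.] xy LW ang [ 4.84000e-01 -1.87600e-01  7.04000e-02  4.60000e-02 -8.93728e+01] z 0.0273
lab px [ 96. 371.] [ 0.1479 -0.0501  0.0524  0.0412  5.9269]
lab px [617. 299.] [ 7.35900e-01 -1.06500e-01  5.97000e-02  4.19000e-02 -4.73826e+01]
lab px [543.  55.] [  0.6726   0.1511   0.0377   0.0228 -22.1893]
t 2.3167 q [-0.58 -0.22  1.87  0.    1.49 -0.53] pos [ 0.4659 -0.2179  0.4042] X [0.049 0.999 0.001] Y [ 0.999 -0.049 -0.001] Z [-0.001  0.001 -1.   ] F [ 0.3 -0.1 -0.2] open 0.0852 grip 0.0
grasp [ 0.4658 -0.2177  0.2495] yawY -2.8110429674819963
box px [554.  47.] xy LW ang [ 0.6765 -0.0939  0.0742  0.0543 40.4591] z 0.0302
box px [336. 171.] xy LW ang [ 4.84100e-01 -1.91600e-01  6.65000e-02  4.63000e-02 -8.93933e+01] z 0.0272
box px [301. 304.] xy LW ang [ 4.42200e-01 -3.32000e-01  6.89000e-02  4.62000e-02  8.46325e+01] z 0.0272
lab px [553. 362.] [ 7.22000e-01 -4.25100e-01  4.32000e-02  3.38000e-02 -8.67957e+01]
lab px [366. 319.] [ 5.09500e-01 -3.53900e-01  5.90000e-02  1.81000e-02  3.90329e+01]
lab px [338. 176.] [ 4.83600e-01 -1.92700e-01  5.33000e-02  3.87000e-02  8.91042e+01]
lab px [342. 108.] [ 0.4919 -0.1313  0.0639  0.0348 -3.6825]
lab px [150.  47.] [ 3.30200e-01 -7.76000e-02  4.35000e-02  1.79000e-02 -6.25214e+01]
```

View pics/w2.png

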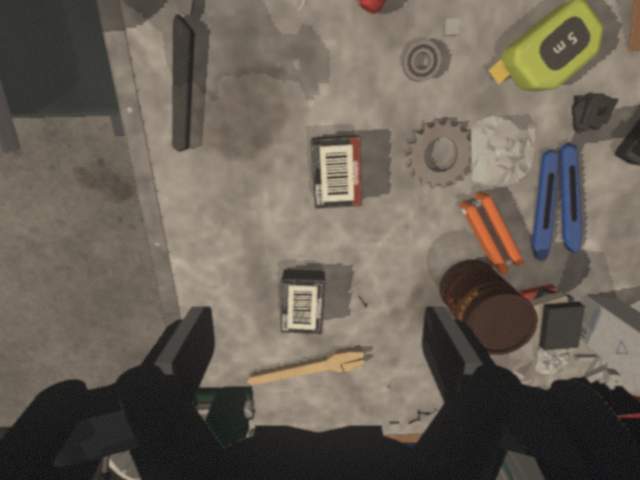

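Carton m is at (337,172) and carton r at (302,300), both clear for the fingers. I'll take m first.

Run:
```python
from h import *
Rt,p=go([.484,-.192,.10],0.7)
go([.484,-.192,.022],0.7)
```

```text
shift cm [ 2.59  1.7  14.96] turn [-0.001 -0.001 -0.06 ]
shift cm [ 2.58  1.7  22.76] turn [-0.001 -0.001 -0.06 ]
```

Emit:
arm_command(
  plan=[
    [[2.6,1.7,15,0,0,-0.06],[2.6,1.7,15,0,0,-0.06],[2.6,1.7,15,0,0,-0.06],[2.6,1.7,15,0,0,-0.06],[2.6,1.7,15,0,0,-0.06],[2.6,1.7,17,0,0,-0.06],[2.6,1.7,19,0,0,-0.06],[2.6,1.7,21,0,0,-0.06],[2.6,1.7,22.7,0,0,-0.06],[2.6,1.7,22.7,0,0,-0.06],[2.6,1.7,22.7,0,0,-0.06]],
  ],
)

```text
t: 3.28
tool_pos: [0.4845, -0.1927, 0.1789]
tool_rot: [2.207, 2.235, 0.0]
contact_force: [-0.6, 0.1, 0.6]
opening: 0.0858
grip_force: 0.0
```

Run:
```python
from h import *
say(); im,d,c=cap('wrist'); np.savez('w3.npz',im=im,d=d,T=c['pose']); cv2.imwrite('pics/w3.png',im)
boxes(im,d,c,.026); labels(im,c,.026)
```

```text
t 3.2833 q [-0.52  0.07  2.01  0.    1.07 -0.53] pos [ 0.4845 -0.1927  0.1789] X [-0.013  1.    -0.   ] Y [1.    0.013 0.   ] Z [ 0. -0. -1.] F [-0.6  0.1  0.6] open 0.0858 grip 0.0
grasp [ 0.4845 -0.1927  0.0242] yawY 0.7202363138725996
box px [318. 323.] xy LW ang [ 4.84300e-01 -1.90700e-01  6.84000e-02  4.62000e-02 -8.94226e+01] z 0.0272
```

View pics/w3.png

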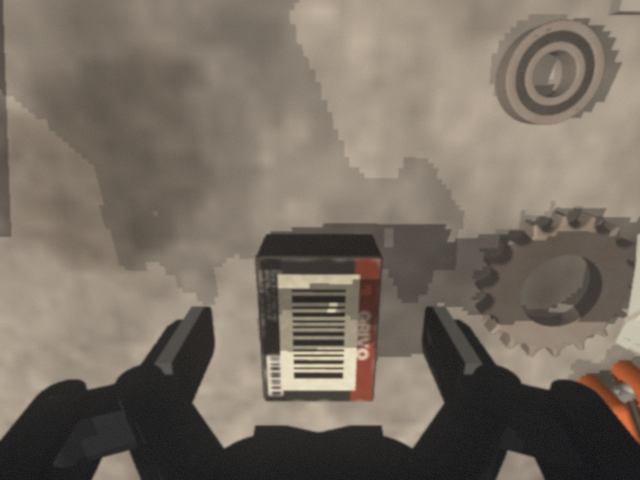

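The carton sits centred between the open fingers, its top face spanning rows 257–400 and columns 260–378.

Emit:
arm_command(
  plan=[
    [[0,0,0.2,0,0,0],[0,0,0.2,0,0,0],[0,0,0.2,0,0,0],[0,0,0.2,0,0,0],[0,0,0.2,0,0,0],[0,0,0.2,0,0,0]],
  ],
  gripper=1,
  force=35,
)

```text
t: 3.83
tool_pos: [0.4847, -0.1938, 0.177]
tool_rot: [2.208, 2.232, 0.001]
contact_force: [-1.1, 0.9, 6.3]
opening: 0.0452
grip_force: 38.4
```

Emit:
arm_command(
  plan=[
    [[0,0,0,0,0,0],[0,0,0,0,0,0],[0,0,-2,0,0,0],[0,0,-5,0,0,0],[0,0,-8,0,0,0],[0,0,-8,0,0,0]],
  ],
)

```text
t: 4.33
tool_pos: [0.486, -0.1946, 0.2619]
tool_rot: [2.202, 2.226, 0.004]
contact_force: [1.8, 0.2, -0.1]
opening: 0.0452
grip_force: 37.6
```

Run:
```python
from h import *
z=np.load('w3.npz'); c=calibration('wrist'); c['pose']=z['T']
for u,v in((318,257),(318,400),(260,328),(378,328)): print(np.round(ray(u,v,c,.026),4))
say(); im,d,c=cap('wrist'); cv2.imwrite('pics/w4.png',im); np.savez('w4.npz',im=im,d=d,T=c['pose'])
P=cloud(d,c); print(np.round(P[300:440:8,318],4).tolist())
go([.4597,.0027,.13],-15); go([.4597,.0027,.055],-15)
```

```text
[ 0.4839 -0.1597  0.026 ]
[ 0.4847 -0.2244  0.026 ]
[ 0.4618 -0.1897  0.026 ]
[ 0.5076 -0.1892  0.026 ]
t 4.3333 q [-0.52 -0.06  1.97 -0.    1.22 -0.53] pos [ 0.486  -0.1946  0.2619] X [-0.011  1.    -0.005] Y [1.    0.011 0.009] Z [ 0.009 -0.005 -1.   ] F [ 1.8  0.2 -0.1] open 0.0452 grip 37.6
grasp [ 0.4874 -0.1954  0.1072] yawY 0.6298652322115056
[[0.4869, -0.1778, 0.1128], [0.487, -0.1812, 0.1126], [0.487, -0.1844, 0.1129], [0.4871, -0.1887, 0.1115], [0.4871, -0.1927, 0.111], [0.4871, -0.1952, 0.1125], [0.4872, -0.1992, 0.112], [0.4872, -0.2021, 0.113], [0.4873, -0.2069, 0.1117], [0.4873, -0.2109, 0.1115], [0.4873, -0.2141, 0.1124], [0.4874, -0.2175, 0.1129], [0.4874, -0.2227, 0.1117], [0.4898, -0.3343, 0.0002], [0.4899, -0.342, 0.0006], [0.4899, -0.3501, 0.0008], [0.49, -0.3586, 0.0007], [0.4865, -0.1839, 0.166]]
shift cm [19.7  -2.32 -2.63] turn [0.007 0.003 0.273]
shift cm [19.73 -2.37  4.87] turn [0.007 0.003 0.273]
```

View pics/w4.png

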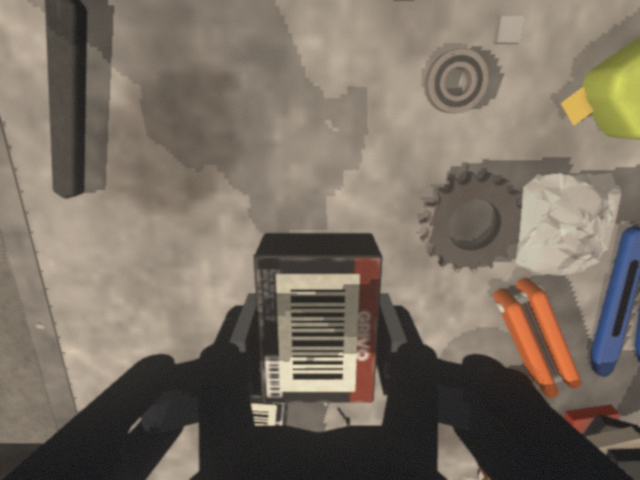

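Run:
```python
from h import *
say(); go([.43,-.11,.13],-15)
```

```text
t 4.3833 q [-0.52 -0.06  1.98 -0.    1.21 -0.53] pos [ 0.4852 -0.1942  0.2593] X [-0.011  1.    -0.004] Y [1.    0.011 0.006] Z [ 0.006 -0.004 -1.   ] F [ 0.1 -0.1 -1.2] open 0.0456 grip 37.6
grasp [ 0.4862 -0.1947  0.1046] yawY 0.6258573939097787
shift cm [ 8.47 -5.41 -2.6 ] turn [0.007 0.003 0.273]
```

Emit:
arm_command(
  plan=[
    [[2,-1.4,-0.6,0,0,0.07],[4,-2.7,-1.2,0,0,0.14],[6,-4,-1.8,0,0,0.21],[8,-5.2,-2.5,0,0,0.27],[8.5,-5.4,-2.6,0,0,0.273],[8.5,-5.4,-2.6,0,0,0.273],[8.5,-5.4,-2.6,0,0,0.273],[8.5,-5.4,-2.6,0,0,0.273]],
  ],
)

```text
t: 5.05
tool_pos: [0.4292, -0.1095, 0.2809]
tool_rot: [-2.492, -1.912, 0.001]
contact_force: [0.2, 0.3, -1.3]
opening: 0.0453
grip_force: 37.5
```

Run:
```python
from h import *
say(); im,d,c=cap('wrist'); cv2.imwrite('pics/w5.png',im); np.savez('w5.npz',im=im,d=d,T=c['pose'])
boxes(im,d,c,.028); labels(im,c,.028)
```

```text
t 5.05 q [-0.42 -0.29  2.14 -0.    1.29 -0.16] pos [ 0.4292 -0.1095  0.2809] X [ 0.259  0.966 -0.   ] Y [ 0.966 -0.259 -0.001] Z [-0.001  0.    -1.   ] F [ 0.2  0.3 -1.3] open 0.0453 grip 37.5
grasp [ 0.429  -0.1095  0.1262] yawY -15.003826047191884
box px [320.  56.] xy LW ang [ 4.58000e-01 -3.80000e-03  5.77000e-02  5.02000e-02  7.45936e+01] z 0.0292
lab px [462. 462.] [ 4.89700e-01 -3.27000e-01  5.21000e-02  2.93000e-02 -6.94953e+01]
lab px [240. 224.] [ 3.88000e-01 -8.27000e-02  4.47000e-02  2.09000e-02  7.73529e+01]
```

View pics/w5.png

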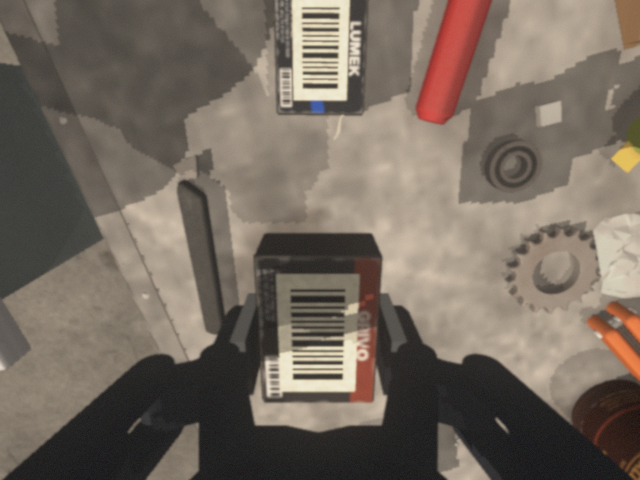

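Carton c's near edge runs from (277,113) to (364,115), and the held carton fills rows 257–402. I'll fix c's centre from that near edge.

Run:
```python
from h import *
z=np.load('w5.npz'); c=calibration('wrist'); c['pose']=z['T']; im,d=z['im'],z['d']
P=cloud(d,c); m=((P[...,2]>.024)&(P[...,2]<.034)&(d>0)).astype(np.uint8); m[:, :200]=0; m[:,420:]=0; m[180:]=0
q=max(cv2.findContours(m,0,1)[0],key=cv2.contourArea)[:,0]
W=np.array([ray(x,y,c,.0285)[:2] for x,y in q]); print(q[:,1].max())
a=np.radians(74.7); e=np.array([np.cos(a),np.sin(a)]); n=np.array([e[1],-e[0]])
s=W@e; t=W@n
L=q[:,0]<q[:,0].mean(); mid=(q[:,1]>8)&(q[:,1]<100)
print('t edges',np.median(t[L&mid]),np.median(t[~L&mid]),'front s',np.median(s[q[:,1]>q[:,1].max()-4]))
for k in(L&mid,~L&mid): f=np.polyfit(s[k],t[k],1); print('edge dev deg',np.degrees(np.arctan(f[0])))
tc=(np.median(t[L&mid])+np.median(t[~L&mid]))/2; sc=np.median(s[q[:,1]>q[:,1].max()-4])+.034
C=e*sc+n*tc; print('C',C)
X=R.from_rotvec(get_obs()['tool_rot']).as_matrix()[:,0]
# held carton front/back edge
hz=np.median(P[300:380,300:340,2]); print('held top',hz)
A=(ray(318,257,c,hz)+ray(318,402,c,hz))/2; B=(ray(257,330,c,hz)+ray(380,330,c,hz))/2; print('held ctr',A,B); say()
```

```text
115
t edges 0.4179524999069903 0.4675126844592082 front s 0.08871410319262854
edge dev deg 0.01487572712594291
edge dev deg 0.16747318582093662
C [0.45942195 0.0015396 ]
held top 0.13134622336303617
held ctr [ 0.42935361 -0.10715898  0.13134622] [ 0.43009055 -0.10513129  0.13134622]
t 5.1 q [-0.42 -0.29  2.14 -0.    1.29 -0.16] pos [ 0.4293 -0.1096  0.281 ] X [ 0.259  0.966 -0.   ] Y [ 0.966 -0.259 -0.001] Z [-0.001  0.    -1.   ] F [ 0.3  0.2 -1.1] open 0.0452 grip 37.5
grasp [ 0.4291 -0.1096  0.1263] yawY -15.027643936402137
```

Emit:
arm_command(
  plan=[
    [[3,0,0,0,0,0.004],[6,0.05,1,0,0,0.004],[9,0.1,2,0,0,0.004],[11.3,0.1,3,0,0,0.004],[11.3,0.1,4.5,0,0,0.004],[11.3,0.1,6,0,0,0.004],[11.3,0.1,6.8,0,0,0.004],[11.3,0.1,7.1,0,0,0.004],[11.3,0.1,7.3,0,0,0.004],[11.3,0.1,7.4,0,0,0.004],[11.3,0.1,7.5,0,0,0.004],[11.3,0.1,7.5,0,0,0.004]],
  ],
)

```text
t: 6.1
tool_pos: [0.4597, -0.0004, 0.2074]
tool_rot: [2.496, 1.906, 0.001]
contact_force: [-0.3, -0.4, -1.6]
opening: 0.045
grip_force: 37.5
```

Run:
```python
from h import *
say()
```

```text
t 6.1 q [-0.16 -0.13  2.15 -0.    1.13  0.1 ] pos [ 4.597e-01 -4.000e-04  2.074e-01] X [0.263 0.965 0.   ] Y [ 0.965 -0.263  0.001] Z [ 0.001 -0.    -1.   ] F [-0.3 -0.4 -1.6] open 0.045 grip 37.5
grasp [ 0.4599 -0.0005  0.0527] yawY -15.267808398725844
```

Emit:
arm_command(
  plan=[
    [[0,0,0.1,0,0,0],[0,0,0.2,0,0,0],[0,0,0.25,0,0,0],[0,0,0.25,0,0,0]],
  ],
)

```text
t: 6.43
tool_pos: [0.4597, -0.0002, 0.205]
tool_rot: [2.496, 1.907, 0.001]
contact_force: [-3.2, -0.2, 3.9]
opening: 0.045
grip_force: 38.1
```

Emit:
arm_command(
  plan=[
    [[0,0,0,0,0,0],[0,0,0,0,0,0],[0,0,0,0,0,0],[0,0,0,0,0,0],[0,0,0,0,0,0],[0,0,-2,0,0,0],[0,0,-5,0,0,0],[0,0,-8,0,0,0],[-2,0,-11,0,0,0],[-4,0,-14,0,0,0],[-4,0,-14,0,0,0],[-4,0,-14,0,0,0]],
  ],
  gripper=-1,
)

```text
t: 7.43
tool_pos: [0.4493, -0.0395, 0.3468]
tool_rot: [2.495, 1.903, 0.005]
contact_force: [-0.7, 0.3, -0.7]
opening: 0.0855
grip_force: 0.0
```

```bash
cat >> h.py <<'E'
def edges(im,d,c,zt,near,ang,h=.006):
    """robust rect of a top face near an xy: medians of the side points along known angle"""
    P=cloud(d,c); m=((abs(P[...,2]-zt-.001)<h)&(d>0)&(np.hypot(P[...,0]-near[0],P[...,1]-near[1])<.06)).astype(np.uint8)
    q=max(cv2.findContours(m,0,1)[0],key=cv2.contourArea)[:,0]
    r=rect(np.array([ray(x,y,c,zt)[:2] for x,y in q])); print('rect',r,'px',q.min(0),q.max(0))
E
python3 - <<'E'
from h import *
say(); im,d,c=cap('wrist'); cv2.imwrite('pics/w6.png',im); np.savez('w6.npz',im=im,d=d,T=c['pose'])
edges(im,d,c,.054,(.4595,.0015),75); edges(im,d,c,.028,(.4595,.0015),75)
go([.44,-.30,.14],-5.4)
E
```

```text
t 7.4333 q [-0.25 -0.35  2.07  0.    1.41  0.01] pos [ 0.4493 -0.0395  0.3468] X [0.264 0.964 0.   ] Y [ 0.964 -0.264  0.005] Z [ 0.005 -0.001 -1.   ] F [-0.7  0.3 -0.7] open 0.0855 grip 0.0
grasp [ 0.4501 -0.0397  0.1921] yawY -15.3342060002798
rect [4.597e-01 2.000e-03 6.550e-02 4.630e-02 7.466e+01] px [282 122] [348 214]
rect [ 4.6820e-01  3.3900e-02  4.9000e-02  1.4000e-03 -1.4484e+01] px [282 120] [347 122]
shift cm [-25.41   6.03   5.  ] turn [ 0.001 -0.    -0.173]
```

View pics/w6.png

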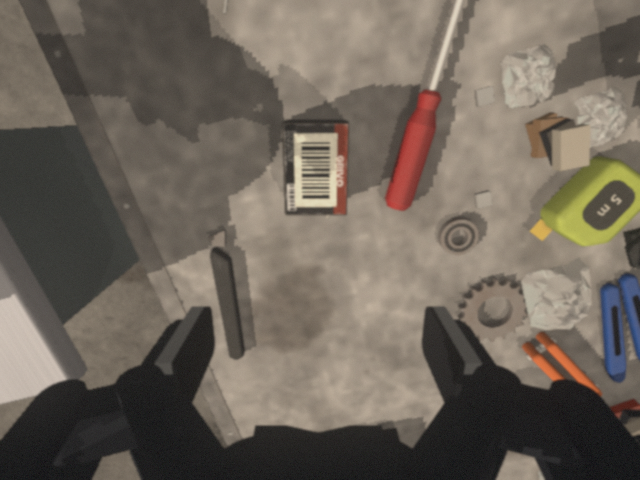

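The pile reads squarely: the carton's top face spans columns 282–348 and rows 122–214, and its world rectangle centre is (0.4597, 0.002) at 74.7°. Next is carton r.

Run:
```python
from h import *
Rt,p=go([.442,-.333,.12],-5.4)
go([.442,-.333,.023],-5.4)
```

```text
shift cm [-28.54   7.09   7.  ] turn [ 0.001 -0.    -0.173]
shift cm [-28.55   7.08  16.7 ] turn [ 0.001 -0.    -0.173]
```

Emit:
arm_command(
  plan=[
    [[-28.5,7.1,7,0,0,-0.173],[-28.5,7.1,7,0,0,-0.173],[-28.5,7.1,7,0,0,-0.173],[-28.5,7.1,7,0,0,-0.173],[-28.5,7.1,7,0,0,-0.173],[-28.5,7.1,7,0,0,-0.173],[-28.5,7.1,7,0,0,-0.173],[-28.5,7.1,8,0,0,-0.173],[-28.5,7.1,11,0,0,-0.173],[-28.5,7.1,14,0,0,-0.173],[-28.5,7.1,16.6,0,0,-0.173],[-28.5,7.1,16.6,0,0,-0.173]],
  ],
)

```text
t: 8.48
tool_pos: [0.4395, -0.3291, 0.1698]
tool_rot: [-2.31, -2.105, 0.001]
contact_force: [-1.1, 1.1, -0.3]
opening: 0.0852
grip_force: 0.0
```

Run:
```python
from h import *
get_image('wrist'); get_image('wrist')
say(); im,d,c=cap('wrist'); np.savez('w7.npz',im=im,d=d,T=c['pose'])
edges(im,d,c,.026,(.442,-.333),85); edges(im,d,c,.026,(.442,-.333),85,.002)
go([.442,-.3335,.0225],-5.4)
```

```text
t 8.5833 q [-0.78  0.14  1.93  0.    1.07 -0.69] pos [ 0.4417 -0.3311  0.1758] X [0.092 0.996 0.004] Y [ 0.996 -0.092 -0.004] Z [-0.004  0.004 -1.   ] F [-0.3  0.   0.8] open 0.0854 grip 0.0
grasp [ 0.4411 -0.3305  0.0211] yawY -5.2911089135640665
rect [ 4.42300e-01 -3.32200e-01  6.87000e-02  4.62000e-02  8.45757e+01] px [259 261] [387 414]
rect [ 4.42300e-01 -3.33000e-01  6.72000e-02  4.62000e-02  8.45707e+01] px [259 265] [387 414]
shift cm [-0.16 -0.04  0.08] turn [-0.001 -0.001  0.002]
```

Emit:
arm_command(
  plan=[
    [[-0.2,0,-0.05,0,0,0],[-0.2,0,-0.05,0,0,0],[-0.2,0,-0.05,0,0,0],[-0.2,0,-0.05,0,0,0],[-0.2,0,-0.05,0,0,0],[-0.2,0,-0.05,0,0,0],[-0.2,0,-0.05,0,0,0],[-0.2,0,-0.05,0,0,0]],
  ],
  gripper=1,
  force=35,
)

```text
t: 9.3
tool_pos: [0.4429, -0.335, 0.1806]
tool_rot: [2.32, 2.114, 0.0]
contact_force: [-1.4, 1.0, 5.6]
opening: 0.0451
grip_force: 38.1
```

Emit:
arm_command(
  plan=[
    [[0,0,-2,0,0,0],[0,0,-5,0,0,0],[0,0,-8,0,0,0],[0,0,-11,0,0,0],[0,0,-12,0,0,0],[0,0,-12,0,0,0]],
  ],
)

```text
t: 9.8
tool_pos: [0.443, -0.3351, 0.3023]
tool_rot: [2.317, 2.111, 0.001]
contact_force: [-0.0, -0.0, -1.8]
opening: 0.0453
grip_force: 37.2
```

Run:
```python
from h import *
say(); 
go([.427,-.125,.155],-15.3)
```

```text
t 9.8 q [-0.78 -0.03  1.87  0.    1.29 -0.69] pos [ 0.443  -0.3351  0.3023] X [ 0.093  0.996 -0.005] Y [ 0.996 -0.093  0.005] Z [ 0.005 -0.005 -1.   ] F [-0.  -0.  -1.8] open 0.0453 grip 37.2
grasp [ 0.4438 -0.3359  0.1476] yawY -5.32692829096326
shift cm [20.77 -3.54 -0.85] turn [0.006 0.004 0.174]
```

Emit:
arm_command(
  plan=[
    [[3,-0.5,-0.8,0,0,0.04],[6.5,-1,-0.8,0,0,0.08],[10,-1.7,-0.8,0,0,0.12],[13.5,-2.5,-0.8,0,0,0.16],[17,-3,-0.8,0,0,0.174],[19.5,-3.4,-0.8,0,0,0.174],[20.8,-3.5,-0.8,0,0,0.174],[20.8,-3.5,-0.8,0,0,0.174],[20.8,-3.5,-0.8,0,0,0.174],[20.8,-3.5,-0.8,0,0,0.174]],
  ],
)

```text
t: 10.63
tool_pos: [0.4264, -0.1243, 0.3052]
tool_rot: [-2.496, -1.905, 0.002]
contact_force: [0.8, -0.7, -1.7]
opening: 0.0451
grip_force: 37.1
```

Run:
```python
from h import *
get_image('wrist')
say(); im,d,c=cap('wrist'); cv2.imwrite('pics/w8.png',im); np.savez('w8.npz',im=im,d=d,T=c['pose'])
edges(im,d,c,.054,(.4595,.0015),75)
P=cloud(d,c); hz=float(np.median(P[310:380,300:340,2])); print('held top',hz)
g=[ .43,-.125]
edges(im,d,c,hz-.001,g,75,.003)
```

```text
t 10.6833 q [-0.45 -0.32  2.12 -0.    1.34 -0.18] pos [ 0.4265 -0.1246  0.3057] X [ 0.265  0.964 -0.   ] Y [ 0.964 -0.265 -0.002] Z [-0.002  0.    -1.   ] F [-0.2  0.1 -2.6] open 0.0449 grip 37.1
grasp [ 0.4263 -0.1246  0.151 ] yawY -15.34596816897908
rect [ 4.563e-01 -1.070e-02  4.630e-02  4.030e-02 -1.535e+01] px [273   0] [360  83]
held top 0.15244314010719479
rect [ 4.29800e-01 -1.22900e-01  6.68000e-02  6.68000e-02  7.47071e+01] px [240 248] [412 396]
```

View pics/w8.png

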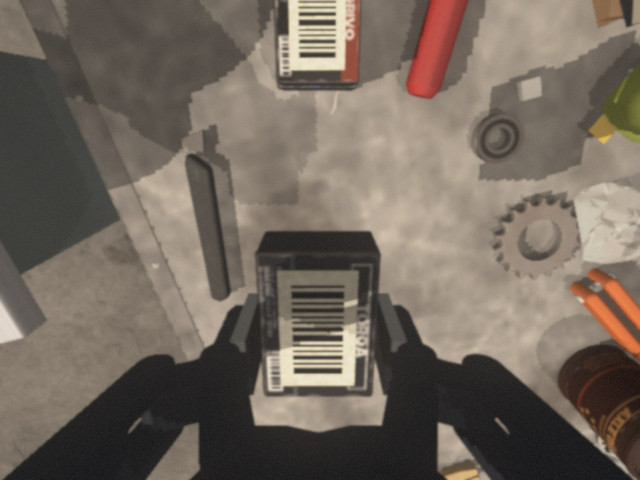

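The held carton spans rows 253–394 and the pile's near edge is at row 84, so both match expectation.

Emit:
arm_command(
  plan=[
    [[3,0,0,0,0,0],[6.5,0,0,0,0,0],[10,0,0.5,0,0,0],[12.5,-0.1,1.5,0,0,0],[12.9,-0.1,3,0,0,0],[12.9,-0.1,4.5,0,0,0],[12.9,-0.1,5.5,0,0,0],[12.9,-0.1,6.2,0,0,0],[12.9,-0.1,6.5,0,0,0],[12.9,-0.1,6.7,0,0,0],[12.9,-0.1,6.7,0,0,0],[12.9,-0.1,6.7,0,0,0]],
  ],
)

```text
t: 11.73
tool_pos: [0.4601, 0.0003, 0.2404]
tool_rot: [2.497, 1.905, 0.001]
contact_force: [0.5, 0.9, -1.6]
opening: 0.0454
grip_force: 37.1
```

Run:
```python
from h import *
say(); go([.4596,-.0003,.0802],-15.3)
```

```text
t 11.7333 q [-0.16 -0.19  2.13 -0.    1.2   0.11] pos [4.601e-01 3.000e-04 2.404e-01] X [0.265 0.964 0.   ] Y [ 0.964 -0.265  0.001] Z [ 0.001 -0.    -1.   ] F [ 0.5  0.9 -1.6] open 0.0454 grip 37.1
grasp [4.603e-01 2.000e-04 8.570e-02] yawY -15.339372532063328
shift cm [-0.07 -0.03  0.55] turn [ 0.001 -0.    -0.001]
```

Emit:
arm_command(
  plan=[
    [[-0.05,-0.05,0.2,0,0,0],[-0.05,-0.05,0.35,0,0,0],[-0.05,-0.05,0.45,0,0,0],[-0.05,-0.05,0.55,0,0,0],[-0.05,-0.05,0.58,0,0,0],[-0.05,-0.05,0.58,0,0,0]],
  ],
)

```text
t: 12.23
tool_pos: [0.4594, 0.0003, 0.2347]
tool_rot: [2.497, 1.906, -0.0]
contact_force: [-2.9, -0.1, 5.1]
opening: 0.0453
grip_force: 37.9
```

Run:
```python
from h import *
say()
```

```text
t 12.2333 q [-0.16 -0.18  2.13 -0.    1.19  0.11] pos [4.594e-01 3.000e-04 2.347e-01] X [ 0.264  0.965 -0.   ] Y [ 0.965 -0.264  0.   ] Z [ 0. -0. -1.] F [-2.9 -0.1  5.1] open 0.0453 grip 37.9
grasp [4.594e-01 3.000e-04 8.000e-02] yawY -15.292400486722238
```

Emit:
arm_command(
  plan=[
    [[0,0,0,0,0,0],[0,0,0,0,0,0],[0,0,0,0,0,0],[0,0,0,0,0,0],[0,0,0,0,0,0],[0,0,-2,0,0,0],[0,0,-5,0,0,0],[-1,0,-8,0,0,0],[-4,0,-11,0,0,0],[-6,0,-13,0,0,0],[-6,0,-13,0,0,0],[-6,0,-13,0,0,0]],
  ],
  gripper=-1,
)

```text
t: 13.23
tool_pos: [0.4435, -0.0582, 0.3653]
tool_rot: [2.497, 1.902, 0.004]
contact_force: [-0.9, 0.6, -0.4]
opening: 0.0852
grip_force: 0.0
```

Run:
```python
from h import *
get_image('wrist')
say(); im,d,c=cap('wrist'); cv2.imwrite('pics/w9.png',im); np.savez('w9.npz',im=im,d=d,T=c['pose'])
edges(im,d,c,.080,(.4595,.0015),75,.003)
edges(im,d,c,.080,(.4595,.0015),75)
Rt,p=go([.43,.16,.26],0)
o=dict(tool_pos=p,tool_rot=Rt.as_rotvec()); go([.44,.24,.26],98.5,o=o)
```

```text
t 13.2833 q [-0.3  -0.37  2.06  0.    1.45 -0.03] pos [ 0.4432 -0.0576  0.3635] X [0.265 0.964 0.   ] Y [ 0.964 -0.265 -0.   ] Z [ 0.  0. -1.] F [-0.2 -0.5 -1.4] open 0.0855 grip 0.0
grasp [ 0.4432 -0.0575  0.2088] yawY -15.34910683106463
rect [4.5910e-01 1.9000e-03 6.5600e-02 4.6300e-02 7.4664e+01] px [282  92] [353 192]
rect [4.5910e-01 1.9000e-03 6.5600e-02 4.6300e-02 7.4664e+01] px [282  92] [353 192]
shift cm [20.6 -7.  -5.2] turn [-0.002 -0.001 -0.267]
shift cm [ 8.  1. -0.] turn [-0.     0.    -1.719]
```

View pics/w9.png

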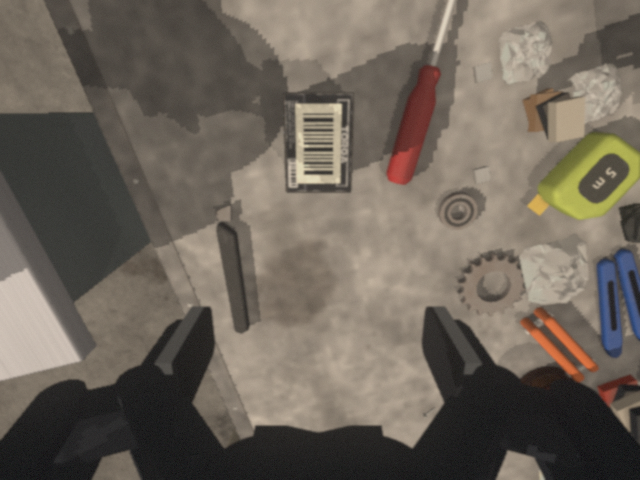

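The finished pile shows a top face over columns 282–353 and rows 92–192, centred at (0.459, 0.002), square to the base. Now the scanner.

Emit:
arm_command(
  plan=[
    [[29.8,-6,-5.1,0,0,-1.987],[29.8,-6,-5.1,0,0,-1.987],[29.8,-6,-5.1,0,0,-1.987],[29.8,-6,-5.1,0,0,-1.987],[29.8,-6,-5.1,0,0,-1.987],[29.8,-6,-5.1,0,0,-1.987],[29.8,-6,-5.1,0,0,-1.987],[29.8,-6,-5.1,0,0,-1.987],[29.8,-6,-5.1,0,0,-1.987],[29.8,-6,-5.1,0,0,-1.987],[29.8,-6,-5.1,0,0,-1.987],[29.8,-6,-5.1,0,0,-1.987]],
  ],
)

```text
t: 14.33
tool_pos: [0.4633, 0.247, 0.412]
tool_rot: [-0.514, -3.095, 0.003]
contact_force: [0.7, 0.3, -0.6]
opening: 0.0854
grip_force: 0.0
```

Run:
```python
from h import *
say(); go([.4644,.2463,.26],98.5)
```

```text
t 14.3333 q [ 0.35 -0.19  1.83  0.    1.5  -0.89] pos [0.4633 0.247  0.412 ] X [-0.946  0.323  0.004] Y [ 0.323  0.946 -0.003] Z [-0.005 -0.001 -1.   ] F [ 0.7  0.3 -0.6] open 0.0854 grip 0.0
grasp [0.4626 0.2468 0.2573] yawY 71.13067511813756
shift cm [-0.13 -0.03 -0.27] turn [-0.002 -0.004 -0.478]
```

Emit:
arm_command(
  plan=[
    [[0,0,0,0,0,-0.478],[0,0,0,0,0,-0.478],[0,0,0,0,0,-0.478],[0,0,0,0,0,-0.478],[0,0,0,0,0,-0.478],[0,0,0,0,0,-0.478]],
  ],
)

```text
t: 14.83
tool_pos: [0.4636, 0.2464, 0.4128]
tool_rot: [0.218, -3.131, 0.001]
contact_force: [-0.1, -0.3, 0.2]
opening: 0.0854
grip_force: 0.0
```

Run:
```python
from h import *
get_image('wrist'); say(); im,d,c=cap('wrist'); np.savez('w10.npz',im=im,d=d,T=c['pose'])
P=cloud(d,c)
q=P[(P[...,2]>.13)&(P[...,2]<.152)&(d>0)&(np.hypot(P[...,0]-.455,P[...,1]-.245)<.09)]
print(len(q),rect(q[:,:2]))
for hd in (7.5,8.5,9.5):
    a=np.radians(hd); e=np.array([np.cos(a),np.sin(a)]); n=np.array([-e[1],e[0]]); s=q[:,:2]@e; t=q[:,:2]@n
    print(hd,'s',np.round([s.min(),s.max()],4))
    for b in np.arange(s.min(),s.max(),.01):
        k=(s>=b)&(s<b+.01)
        if hd==8.5: print(round(b-s.min(),3),k.sum(),np.round([t[k].min(),t[k].max(),(t[k].min()+t[k].max())/2,np.median(q[k,2])],4))
# cradle block top z~.054 and foot
for lo,hi in((.047,.06),(.005,.016)):
    k=P[(P[...,2]>lo)&(P[...,2]<hi)&(d>0)&(np.hypot(P[...,0]-.46,P[...,1]-.245)<.12)]; print(lo,len(k),rect(k[:,:2]) if len(k)>9 else '')
```

```text
t 14.8833 q [ 0.35 -0.19  1.83  0.    1.51 -1.36] pos [0.4637 0.2463 0.4133] X [-0.99  -0.138  0.003] Y [-0.138  0.99  -0.   ] Z [-0.003 -0.001 -1.   ] F [ 0.3  0.2 -0.4] open 0.0852 grip 0.0
grasp [0.4633 0.2461 0.2586] yawY 97.9479083525633
9239 [0.4518 0.2468 0.0988 0.0595 9.3994]
7.5 s [0.4301 0.5295]
8.5 s [0.4336 0.5326]
0.0 1403 [0.1472 0.2064 0.1768 0.1421]
0.01 1158 [0.147  0.2064 0.1767 0.1427]
0.02 998 [0.1542 0.2    0.1771 0.1401]
0.03 1003 [0.1543 0.2001 0.1772 0.1409]
0.04 908 [0.1547 0.2004 0.1775 0.1443]
0.05 883 [0.1547 0.2006 0.1777 0.1443]
0.06 845 [0.1549 0.2007 0.1778 0.1443]
0.07 810 [0.1553 0.201  0.1781 0.1443]
0.08 788 [0.1556 0.2012 0.1784 0.1444]
0.09 443 [0.1555 0.2012 0.1784 0.14  ]
9.5 s [0.4369 0.5357]
0.047 11 [ 4.65900e-01  2.49300e-01  5.99000e-02  5.54000e-02 -8.03698e+01]
0.005 3173 [ 0.4915  0.2217  0.1781  0.1553 10.2833]
```

Run:
```python
from h import *
go([.4617,.2484,.17],99.4); go([.4617,.2484,.12],99.4)
```

```text
shift cm [0.15 0.25 8.89] turn [-0.    -0.002 -0.025]
shift cm [ 0.14  0.26 13.89] turn [-0.    -0.002 -0.025]
```

Emit:
arm_command(
  plan=[
    [[0.1,0.2,3,0,-0.002,-0.025],[0.1,0.2,6,0,-0.002,-0.025],[0.1,0.2,8,0,-0.002,-0.025],[0.1,0.2,9.5,0,-0.002,-0.025],[0.1,0.2,10.8,0,-0.002,-0.025],[0.1,0.2,11.8,0,-0.002,-0.025],[0.1,0.25,12.6,0,-0.002,-0.025],[0.1,0.25,13.2,0,-0.002,-0.025],[0.1,0.25,13.6,0,-0.002,-0.025],[0.1,0.25,13.8,0,-0.002,-0.025],[0.1,0.25,13.8,0,-0.002,-0.025],[0.1,0.25,13.8,0,-0.002,-0.025]],
  ],
)

```text
t: 15.93
tool_pos: [0.463, 0.2481, 0.2775]
tool_rot: [-0.259, 3.128, 0.001]
contact_force: [-0.1, 0.5, -0.1]
opening: 0.0856
grip_force: 0.0
```

Run:
```python
from h import *
say(); go([.4617,.2484,.12],99.4)
```

```text
t 15.9333 q [ 0.35 -0.07  1.96 -0.    1.25 -1.39] pos [0.463  0.2481 0.2775] X [-0.986 -0.164 -0.003] Y [-0.164  0.986  0.   ] Z [ 0.003  0.001 -1.   ] F [-0.1  0.5 -0.1] open 0.0856 grip 0.0
grasp [0.4634 0.2482 0.1228] yawY 99.45933607868332
shift cm [0.12 0.05 0.28] turn [0.    0.003 0.001]
```

Emit:
arm_command(
  plan=[
    [[0.12,0,0.2,0,0.003,0],[0.12,0,0.25,0,0.003,0],[0.12,0,0.25,0,0.003,0]],
  ],
)

```text
t: 16.18
tool_pos: [0.4615, 0.2479, 0.2745]
tool_rot: [0.259, -3.13, 0.0]
contact_force: [-0.1, 0.2, -0.2]
opening: 0.0852
grip_force: 0.0
```

Emit:
arm_command(
  plan=[
    [[0,0,0,0,0,0],[0,0,0,0,0,0],[0,0,0,0,0,0],[0,0,0,0,0,0],[0,0,0,0,0,0],[0,0,0,0,0,0],[0,0,0,0,0,0],[0,0,0,0,0,0]],
  ],
  gripper=1,
  force=60,
)

```text
t: 16.85
tool_pos: [0.4617, 0.2479, 0.2747]
tool_rot: [0.259, -3.13, -0.0]
contact_force: [0.7, 0.4, 1.2]
opening: 0.0454
grip_force: 62.0
```

Run:
```python
from h import *
say()
```

```text
t 16.85 q [ 0.35 -0.07  1.96  0.    1.25 -1.39] pos [0.4617 0.2479 0.2747] X [-0.986 -0.164  0.   ] Y [-0.164  0.986  0.   ] Z [-0.  0. -1.] F [0.7 0.4 1.2] open 0.0454 grip 62.0
grasp [0.4616 0.248  0.12  ] yawY 99.46566668016641
```

Emit:
arm_command(
  plan=[
    [[0,0,-0.5,0,0,0],[0,0,-1.2,0,0,0],[0,0,-2.2,0,0,0],[0,0,-3.4,0,0,0],[0,0,-4.6,0,0,0],[0,0,-5.8,0,0,0],[0,0,-7,0,0,0],[0,0,-8.5,0,0,0],[0,0,-10,0,0,0],[0,0,-11.5,0,0,0],[0,0,-12,0,0,0],[0,0,-12,0,0,0]],
  ],
)

```text
t: 17.85
tool_pos: [0.462, 0.248, 0.3972]
tool_rot: [-0.259, 3.127, 0.002]
contact_force: [-1.2, -0.1, -2.8]
opening: 0.0456
grip_force: 61.6
```

Run:
```python
from h import *
get_image('wrist'); say(); im,d,c=cap('wrist'); np.savez('w11.npz',im=im,d=d,T=c['pose']); o=get_obs()
# scanner in the tool frame: visible points around grasp (above/below) 
P=cloud(d,c); M=R.from_rotvec(o['tool_rot']).as_matrix(); L=(P-o['tool_pos'])@M-[0,0,tcp_to_grasp]
for v in range(100,470,24): print(v,np.round(L[v,[290,318,346]],3).tolist())
# nose top: points with tool x .04-.065
k=(L[...,0]>.040)&(L[...,0]<.075)&(abs(L[...,1])<.04)&(L[...,2]>-.04)&(L[...,2]<.0)&(d>0)
q=L[k]; print(len(q),q.min(0),q.max(0),rect(q[:,:2]))
```

```text
t 17.9 q [ 0.35 -0.19  1.86  0.    1.47 -1.39] pos [0.4618 0.2479 0.3955] X [-0.986 -0.164 -0.001] Y [-0.164  0.986  0.   ] Z [ 0.001  0.    -1.   ] F [-0.7 -0.2 -1.9] open 0.0453 grip 61.6
grasp [0.4619 0.248  0.2408] yawY 99.4655794429004
100 [[0.091, -0.026, 0.24], [0.091, 0.001, 0.24], [0.091, 0.027, 0.239]]
124 [[0.069, -0.026, 0.239], [0.069, 0.001, 0.239], [0.069, 0.027, 0.24]]
148 [[0.048, -0.026, 0.228], [0.048, 0.001, 0.229], [0.048, 0.027, 0.227]]
172 [[0.025, -0.026, 0.228], [0.028, 0.001, 0.214], [0.025, 0.028, 0.231]]
196 [[0.058, -0.008, -0.015], [0.058, 0.001, -0.016], [0.058, 0.009, -0.016]]
220 [[0.053, -0.007, -0.026], [0.052, 0.001, -0.024], [0.053, 0.009, -0.024]]
244 [[0.045, -0.008, -0.025], [0.045, 0.001, -0.024], [0.045, 0.009, -0.025]]
268 [[0.036, -0.008, -0.021], [0.036, 0.001, -0.022], [0.036, 0.009, -0.022]]
292 [[0.028, -0.008, -0.022], [0.029, 0.001, -0.023], [0.028, 0.009, -0.022]]
316 [[0.022, -0.008, -0.026], [0.022, 0.001, -0.026], [0.022, 0.009, -0.027]]
340 [[0.013, -0.008, -0.026], [0.014, 0.001, -0.027], [0.014, 0.009, -0.027]]
364 [[0.004, -0.009, -0.026], [0.004, 0.001, -0.026], [0.005, 0.01, -0.027]]
388 [[-0.005, -0.009, -0.027], [-0.006, 0.001, -0.026], [-0.005, 0.01, -0.027]]
412 [[-0.016, -0.009, -0.026], [-0.015, 0.001, -0.027], [-0.017, 0.01, -0.026]]
436 [[0.011, -0.006, -0.06], [0.01, 0.001, -0.059], [0.01, 0.007, -0.06]]
460 [[0.012, -0.005, -0.067], [0.011, 0.001, -0.066], [0.011, 0.007, -0.066]]
12539 [ 0.04000191 -0.02974681 -0.02688557] [ 5.89477587e-02  3.02507051e-02 -2.35684110e-05] [4.94000e-02 3.00000e-04 6.00000e-02 1.89000e-02 8.98283e+01]
```

```bash
cat > fin.py <<'E'
from h import *
Lb=np.array([.4591,.0019,.080]); az=np.radians(171); h=np.array([np.cos(az),np.sin(az),0]); u=np.array([0,0,1.])
X=(h-u)/2**.5; Z=(-h-u)/2**.5; Y=np.cross(Z,X); Rt=R.from_matrix(np.stack([X,Y,Z],1))
def final(dist=.11,wx=.060):
    W=Lb-dist*X; return W-Rt.apply([wx,0,.1537])
def rel(p,Rg,o=None):
    o=o or get_obs(); Rc=R.from_rotvec(o['tool_rot']); print('shift',np.round(Rc.inv().apply(p-o['tool_pos'])*100,2),'turn',np.round((Rc.inv()*Rg).as_rotvec(),3))
E
python3 - <<'E'
from fin import *
p=final(); print('TCP',p,'Y',Y)
Rd=R.from_matrix(np.stack([h,Y,-u],1)); p1=np.array([p[0],p[1],.40])
rel(p1,Rd); rel(p,Rt,dict(tool_pos=p1,tool_rot=Rd.as_rotvec()))
z=np.load('top0.npz'); P=cloud(z['d'],calibration('top'))
k=(P[...,0]>.5)&(P[...,0]<.75)&(abs(P[...,1])<.1)
print('max height beyond pile',P[k][:,2].max(), [round(float(P[k&(P[...,0]>a)&(P[...,0]<a+.05)][:,2].max()),3) for a in np.arange(.5,.75,.05)])
E
```

```text
TCP [4.70483938e-01 9.69613020e-05 3.08890465e-01] Y [0.15643447 0.98768834 0.        ]
shift [  3.19 -24.58  -0.57] turn [-0.    -0.001  0.322]
shift [ 0.   -0.    9.11] turn [ 0.    -0.785 -0.   ]
max height beyond pile 0.8732413700241523 [0.029, 0.873, 0.696, 0.702, 0.703]
```

Emit:
arm_command(
  plan=[
    [[0.3,-2,-0.6,0,0,0.04],[0.7,-5,-0.6,0,0,0.08],[1.1,-8,-0.6,0,0,0.12],[1.5,-11,-0.6,0,0,0.16],[1.9,-14,-0.6,0,0,0.2],[2.3,-17,-0.6,0,0,0.24],[2.7,-20,-0.6,0,0,0.28],[3,-22.5,-0.6,0,0,0.31],[3.2,-24,-0.6,0,0,0.322],[3.2,-24.6,-0.6,0,0,0.322],[3.2,-24.6,-0.6,0,0,0.322],[3.2,-24.6,-0.6,0,0,0.322]],
  ],
)

```text
t: 18.95
tool_pos: [0.4705, 0.0003, 0.3996]
tool_rot: [-0.246, -3.129, -0.001]
contact_force: [-0.1, -0.4, -2.8]
opening: 0.0454
grip_force: 62.5
```

Emit:
arm_command(
  plan=[
    [[0,0,0,0,-0.06,0],[0,0,0,0,-0.13,0],[0,0,0,0,-0.2,0],[0,0,0,0,-0.28,0],[0,0,0.5,0,-0.36,0],[0,0,1.2,0,-0.44,0],[0,0,2,0,-0.52,0],[0,0,3,0,-0.6,0],[0,0,4,0,-0.67,0],[0,0,5,0,-0.73,0],[0,0,6,0,-0.77,0],[0,0,6.5,0,-0.785,0]],
  ],
)

```text
t: 19.95
tool_pos: [0.4695, 0.0015, 0.3328]
tool_rot: [0.182, 2.355, -0.074]
contact_force: [-0.9, 0.3, -2.1]
opening: 0.0455
grip_force: 62.3
```

Run:
```python
from fin import *
get_image('wrist'); say(); rel(final(),Rt)
```

```text
t 20.0 q [-0.16 -0.46  2.23  0.    0.6  -1.57] pos [0.4693 0.0015 0.3319] X [-0.703  0.11  -0.702] Y [0.154 0.988 0.   ] Z [ 0.694 -0.108 -0.712] F [-0.8  0.3 -3.6] open 0.0452 grip 62.3
grasp [ 0.5767 -0.0152  0.2217] yawY 81.15480239203443
shift [ 1.52 -0.12  1.73] turn [ 0.002 -0.007  0.002]
```

Emit:
arm_command(
  plan=[
    [[0.4,0,0.4,0,0,0],[0.9,-0.1,1,0,-0.004,0],[1.3,-0.1,1.5,0,-0.006,0.002],[1.5,-0.1,1.7,0.002,-0.007,0.002],[1.5,-0.1,1.7,0.002,-0.007,0.002],[1.5,-0.1,1.7,0.002,-0.007,0.002],[1.5,-0.1,1.7,0.002,-0.007,0.002],[1.5,-0.1,1.7,0.002,-0.007,0.002]],
  ],
)

```text
t: 20.67
tool_pos: [0.4719, -0.0013, 0.3134]
tool_rot: [0.187, 2.343, -0.079]
contact_force: [-0.4, 0.4, -1.9]
opening: 0.0454
grip_force: 62.3
```

Run:
```python
from fin import *
get_image('wrist'); say(); rel(final(),Rt)
im,d,c=cap('wrist'); o=get_obs(); P=cloud(d,c); M=R.from_rotvec(o['tool_rot']).as_matrix(); L=(P-o['tool_pos'])@M-[0,0,tcp_to_grasp]
k=(L[...,0]>.035)&(L[...,0]<.075)&(abs(L[...,1])<.04)&(L[...,2]>-.04)&(L[...,2]<.02)&(d>0)
q=L[k]; print('nose',len(q),q.min(0),q.max(0),rect(q[:,:2]))
for v in (210,230,250,280,310,350,390): print(v,np.round(L[v,318],3))
for n in('wrist','scene','top'):
    if n!='wrist': im,d,c=cap(n); P=cloud(d,c)
    for z0 in(.080,.054,.028):
        m=(abs(P[...,2]-z0-.001)<.004)&(d>0)&(np.hypot(P[...,0]-.459,P[...,1]-.002)<.06)
        if m.sum()>20: print(n,z0,m.sum(),rect(P[m][:,:2]))
    # white label at z .08
    m=(abs(P[...,2]-.081)<.005)&(d>0)&(np.hypot(P[...,0]-.459,P[...,1]-.002)<.06)&(im.min(-1)>130)
    if m.sum()>20: print(n,'label',m.sum(),rect(P[m][:,:2]))
```

```text
t 20.7167 q [-0.16 -0.43  2.24  0.    0.54 -1.57] pos [ 0.4719 -0.0013  0.3134] X [-0.693  0.111 -0.712] Y [ 0.159  0.987 -0.   ] Z [ 0.703 -0.113 -0.702] F [-0.7  0.4 -2. ] open 0.0455 grip 62.3
grasp [ 0.5806 -0.0189  0.2048] yawY 80.8480193624065
shift [0.44 0.12 0.2 ] turn [-0.002  0.007 -0.002]
nose 15457 [ 0.03500116 -0.02991443 -0.02569501] [0.05888189 0.03041459 0.01567835] [4.69000e-02 3.00000e-04 6.03000e-02 2.39000e-02 8.99888e+01]
210 [ 0.055  0.    -0.022]
230 [ 0.049  0.    -0.024]
250 [ 0.043  0.    -0.023]
280 [ 0.032  0.    -0.02 ]
310 [ 0.023  0.    -0.024]
350 [ 0.01   0.    -0.026]
390 [-0.007  0.    -0.024]
scene 0.08 342 [4.56100e-01 3.00000e-03 6.89000e-02 4.81000e-02 7.25326e+01]
scene 0.054 86 [4.55400e-01 3.00000e-03 6.91000e-02 4.51000e-02 7.46543e+01]
scene 0.028 117 [ 4.39000e-01 -4.50000e-03  8.05000e-02  4.00000e-02 -6.95716e+01]
scene label 175 [4.58700e-01 4.10000e-03 6.66000e-02 4.27000e-02 6.96976e+01]
```

Emit:
arm_command(
  plan=[
    [[0.2,0.05,0.1,0,0.003,0],[0.4,0.12,0.2,0,0.006,-0.002],[0.4,0.12,0.2,0,0.006,-0.002],[0.4,0.12,0.2,0,0.006,-0.002],[0.4,0.12,0.2,0,0.006,-0.002],[0.4,0.12,0.2,0,0.006,-0.002],[0.4,0.12,0.2,0,0.006,-0.002],[0.4,0.12,0.2,0,0.006,-0.002]],
  ],
)

```text
t: 21.53
tool_pos: [0.4706, 0.0001, 0.3086]
tool_rot: [0.186, 2.35, -0.079]
contact_force: [0.3, -0.4, -2.4]
opening: 0.0449
grip_force: 62.3
```

Run:
```python
from fin import *
for i in range(3):
    get_image('wrist'); o=get_obs(); rel(final(),Rt); print(np.abs(o['dq']).max())
o=get_obs(); A=R.from_rotvec(o['tool_rot']); W=o['tool_pos']+A.apply([.060,0,.1537]); X=A.as_matrix()[:,0]
s=(.080-W[2])/X[2]; print('window',W,'dist',s,'hit err',W+s*X-Lb,'slant',np.degrees(np.arcsin(-X[2]))); say()
```

```text
shift [-0.01 -0.01 -0.02] turn [-0.002 -0.     0.   ]
0.0020512497233386297
shift [-0.01 -0.   -0.02] turn [-0.002 -0.     0.   ]
0.001754294591647355
shift [-0.02 -0.   -0.02] turn [-0.002 -0.     0.   ]
0.00132350709434972
window [ 0.53587105 -0.01056593  0.15748034] dist 0.10960558720183233 hit err [ 0.00019182 -0.00039097  0.        ] slant 44.983355931602176
t 21.6833 q [-0.16 -0.43  2.25 -0.    0.54 -1.57] pos [4.705e-01 1.000e-04 3.086e-01] X [-0.699  0.11  -0.707] Y [ 0.158  0.988 -0.002] Z [ 0.698 -0.113 -0.707] F [-0.   0.2 -3. ] open 0.0454 grip 62.3
grasp [ 0.5785 -0.0173  0.1992] yawY 80.93527807023
```

```bash
python3 -c "
from station import finish_job; print(finish_job())"
```

```text
the job is handed in; nothing more can be done
None
```

The job is handed in: both smaller cartons are stacked squarely on the larger one, and the arm is holding the scanner at 45° about 11 cm from the middle of the top label (by my measurements; no verdict came back).

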